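# Find the loose sealing bolt and hold that vessel's cover open

### The arm

A 7-joint arm with a two-finger parallel gripper is mounted at the origin on the work surface. World frame = base frame: x ahead of the robot, y to its left, z up, the work surface at z = 0. Lengths are in m, angles in rad, forces in N, time in s.
With the tool pointing down it reaches from about 0.425 to 0.875 m from the base axis. Payload 9.9 kg.
Tool frame: the origin (TCP) lies on the front face of the gripper's body, between the roots of the fingers; the fingertips stand 73 mm ahead of it and the grasp point (between the pads) lies 54 mm ahead of it; z points along the fingers, y is the line along which they close (so a half turn about z gives the same grasp; the last joint's range is limited). The gripper opens to 85 mm and grips with 20 to 120 N. Pads are 22 mm wide; open, the fingers measure 114 mm over their backs; the gripper's body (76 mm by 85 mm) begins 54 mm behind the grasp point. The pads swing forward as they close: fully open they stand 13 mm farther back than shut.
Start: joints at [1.159, 0.576, 0.025, 1.437, -0.015, 1.129, -0.057], TCP at [0.217, -0.639, 0.304] pointing down, gripper open.
Joint ranges: [-2.76, 2.76], [-0.34, 2.15], [-1.52, 1.57], [0.19, 2.46], [-1.09, 4.23], [0.17, 1.99], [-2.82, 2.82]. Speed limits (rad/s): [2.22, 2.22, 3.01, 3.01, 3.14, 3.14, 3.14].

### API

Orientations are given as a rotation vector (axis times angle).
In Python, from plant import * gives the robot as it stands.
- The arm moves only by the shell command python3 -m handwheel 'ROWS' [FORCE]. ROWS is JSON, a list of rows, each a list of 7 numbers: the shift along the world's x, y, z in mm, then the turn, a rotation vector about the world's x, y, z in rad, then the gripper's target within -1 to 1 (shut at 1, half-way at 0, fully open at -1). A call has 1 to 5 rows; each row shifts and turns the commanded pose from where the row before left it; what a row does not reach is not made up. A row lasts 1/10 s, in which the tool goes at most 50 mm and 8.59 degrees, less where a joint would pass 70% of its speed; a pose out of reach is approached as far as the arm can. A call is refused whole if a number of a shift passes 50 or a number of a turn 0.15, either way. A call with a gripper value outside its range is refused whole. The fingers move at their own pace and stop on an object; FORCE is the grip in N (left out, the last holds). Time passes only in rows, so rows that do not move let the fingers close. It gives the time, the measured TCP pose, the force, the opening and the grip force at its end, in the units of the state.
- read_state(): the state, without advancing time (a new reading comes with each control period).
- get_image(name): name is "scene" or "top"; returns a dict with "image" (400x640x3 uint8, red, green, blue), "vfov" (degrees; the focal length in pixels is half the picture's height over the tangent of half this angle, whatever the lens; pixels are square), "cx", "cy" (the principal point, pixels), "dist_coeffs" ([k1, k2, p1, p2, k3] as OpenCV has them; the pictures are not rectified), "origin" and "attitude" of the camera in the world. Camera axes: x right, y down, z forward; pixel columns grow to the right and rows downward; lengths in m; the calibration is good to about 2 mm. A picture is of the moment at which its call begins. There is no depth.
- hand_in(): hands the job in; it is judged then, once.
Trained networks look in a picture, given as the dict that the camera call returned (one of the last four; its "shot" number tells which), for a name from the list of things; names that differ only in an ending like _2 or _b are one class to them, and where a whole thing is asked for, a point or a joint stands for the part that bears it (a point fixed in the world has none). Each returns a list of dicts, best first, with "conf" (0 to 1); they miss things now and then, are a little off and sometimes report something else, mostly with a low value. They report only what shows in the picture. A call takes as long as a camera call. They do not tell look-alikes from the thing itself.
- spot_in(target, picture): "xy" ([column, row] in pixels, amid what is visible of it).
- tip_of(target, picture): "xy" ([column, row] in pixels: a listed point, or the origin of a listed thing).
The state is a dict: "time_s": time; "qpos": joint angles; "dq": joint speeds; "joint_torque": joint torques, N m; "tool_pos": TCP position; "orientation": TCP orientation; "ft_force": force on the tool from outside, world axes, zero at the start; "torque": the same for the moment, N m; "width": opening from 0.0 (shut) to 1.0 (fully open); "gripper_force": force on a finger pad.
Only numpy, scipy, OpenCV 4.12 (cv2) and the standard library are available. Lean on these libraries where they do the work, as an engineer would, in place of code of your own. Each camera call takes 0.05 s, during which the arm holds its last target. There are 200 camera calls.

### The job

One of the three pressure vessels has a loose sealing bolt: tap the bolt heads from above with the fingertips, one after another, until one sinks, then lift the cover of that same vessel by its bar and hold it open at about 40 degrees so its seal can be inspected. Leave the covers of the other two shut and everything else on the bench where it is. Finish while still holding the cover open: do not let go.

Things in the scene. Friction and masses are not known exactly. Their poses are not given: they have to be found in the camera images.
- bolt1_top (a point): centre of the top of vessel 1's hexagonal steel bolt head: 24 mm across flats, 13 mm high, top 67.6 mm above the bench, 9 mm clear of the 40 x 40 mm pedestal under it, at the vessel's robot-side end. The three vessels (76 mm pots, 60 mm high, on 180 x 90 mm feet fixed to the bench) look alike and stand side by side in any order; which bolt is loose differs each time
- bolt1 (a joint): how far this bolt has sunk, in m: 0 at the start. Pressed from above, a tight bolt does not give (under 1 mm); the loose one gives at about 2 N, sinks 7 mm to its stop and stays down
- cap1_bar (a point): centre of the round bar handle on vessel 1's cover: 10 mm thick, 58 mm clear between its posts, level, square to the line from bolt to hinge, 54 mm beyond the bolt; 30 mm above the cover plate's top, 98 mm above the bench when shut; it stands over the cover's front edge, with room for a finger on either side; the bar can turn between the fingers
- cap1_hinge (a point): centre of the level hinge axis (parallel to the bar) of vessel 1's cover, 64 mm above the bench; when shut it is 84 mm beyond the bar and 34 mm below it. The line bolt - bar - hinge is straight from above and points away from the robot, turned up to 0.25 rad from +x
- cap1 (a joint): opening angle of this cover (80 mm round steel plate 8 mm thick, 0.2 to 0.35 kg) in rad: 0 shut, grows as the bar is lifted up and away from the robot, stop at 1.25; it falls shut when let go
- bolt2_top (a point): centre of the top of vessel 2's hexagonal steel bolt head: 24 mm across flats, 13 mm high, top 67.6 mm above the bench, 9 mm clear of the 40 x 40 mm pedestal under it, at the vessel's robot-side end. The three vessels (76 mm pots, 60 mm high, on 180 x 90 mm feet fixed to the bench) look alike and stand side by side in any order; which bolt is loose differs each time
- bolt2 (a joint): how far this bolt has sunk, in m: 0 at the start. Pressed from above, a tight bolt does not give (under 1 mm); the loose one gives at about 2 N, sinks 7 mm to its stop and stays down
- cap2_bar (a point): centre of the round bar handle on vessel 2's cover: 10 mm thick, 58 mm clear between its posts, level, square to the line from bolt to hinge, 54 mm beyond the bolt; 30 mm above the cover plate's top, 98 mm above the bench when shut; it stands over the cover's front edge, with room for a finger on either side; the bar can turn between the fingers
- cap2_hinge (a point): centre of the level hinge axis (parallel to the bar) of vessel 2's cover, 64 mm above the bench; when shut it is 84 mm beyond the bar and 34 mm below it. The line bolt - bar - hinge is straight from above and points away from the robot, turned up to 0.25 rad from +x
- cap2 (a joint): opening angle of this cover (80 mm round steel plate 8 mm thick, 0.2 to 0.35 kg) in rad: 0 shut, grows as the bar is lifted up and away from the robot, stop at 1.25; it falls shut when let go
- bolt3_top (a point): centre of the top of vessel 3's hexagonal steel bolt head: 24 mm across flats, 13 mm high, top 67.6 mm above the bench, 9 mm clear of the 40 x 40 mm pedestal under it, at the vessel's robot-side end. The three vessels (76 mm pots, 60 mm high, on 180 x 90 mm feet fixed to the bench) look alike and stand side by side in any order; which bolt is loose differs each time
- bolt3 (a joint): how far this bolt has sunk, in m: 0 at the start. Pressed from above, a tight bolt does not give (under 1 mm); the loose one gives at about 2 N, sinks 7 mm to its stop and stays down
- cap3_bar (a point): centre of the round bar handle on vessel 3's cover: 10 mm thick, 58 mm clear between its posts, level, square to the line from bolt to hinge, 54 mm beyond the bolt; 30 mm above the cover plate's top, 98 mm above the bench when shut; it stands over the cover's front edge, with room for a finger on either side; the bar can turn between the fingers
- cap3_hinge (a point): centre of the level hinge axis (parallel to the bar) of vessel 3's cover, 64 mm above the bench; when shut it is 84 mm beyond the bar and 34 mm below it. The line bolt - bar - hinge is straight from above and points away from the robot, turned up to 0.25 rad from +x
- cap3 (a joint): opening angle of this cover (80 mm round steel plate 8 mm thick, 0.2 to 0.35 kg) in rad: 0 shut, grows as the bar is lifted up and away from the robot, stop at 1.25; it falls shut when let go
- vial: small capped glass vial, 26 mm across, 55 mm high, standing between two vessels; bystander, to be left alone; origin at its underside
- spanner: open-ended spanner 150 mm long lying between two vessels; bystander, to be left alone; origin under its middle
- flask: conical glass flask 80 mm across, 124 mm high, beyond the vessels; bystander, to be left alone; origin at its underside
- bowl: steel bowl 120 mm across, 55 mm high, beyond the vessels; bystander, to be left alone; origin at its underside
- wash_bottle: white bottle 68 mm across, 170 mm high, on the left; bystander, to be left alone; origin at its underside
- beaker: clear beaker 72 mm across, 90 mm high, on the right; bystander, to be left alone; origin at its underside
Mind the look-alikes: they are no part of the job. What is shaped like the part that bears bolt2_top but purple or turquoise is not meant.

How it is judged:
By the outcome, as a careful person would: the job done as asked, in the order asked, and still so for the second after the job is handed in, while the arm keeps its last pose, push and grip.
It also fails if it takes over 51 s, if anything falls off the work surface, if the arm or the gripper's body presses on something with over 40 N, if the wrist force passes 120 N, or if a joint passes its speed limit or range.

## Working session

There is one attempt and no reset: what is moved stays moved. The work goes in short steps, Python scripts to look and compute and a shell command to move; the robot and the scene stay as the last step left them, time stands still between calls to the robot, and variables do not carry over. Pictures are saved under pics/ and viewed, at most 10 in all, crops included, and the job is handed in when it is done.

```bash
mkdir -p pics; cat > h.py <<'E'
from plant import *
import numpy as np, cv2
from scipy.spatial.transform import Rotation as R
def KD(p):
    h=p["image"].shape[0]; f=h/2/np.tan(np.radians(p["vfov"])/2)
    return np.array([[f,0,p["cx"]],[0,f,p["cy"]],[0,0,1.]]),np.array(p["dist_coeffs"],float)
def Rc(p):
    a=np.array(p["attitude"],float)
    return a if a.shape==(3,3) else (R.from_rotvec(a).as_matrix() if a.size==3 else R.from_quat(a).as_matrix())
def ray(p,xy):
    K,D=KD(p); u=cv2.undistortPoints(np.array([[xy]],float),K,D)[0,0]
    d=Rc(p)@np.array([u[0],u[1],1]); return np.array(p["origin"],float),d/np.linalg.norm(d)
def atz(p,xy,z):
    o,d=ray(p,xy); return o+d*(z-o[2])/d[2]
def proj(p,X):
    K,D=KD(p); M=Rc(p).T; X=np.atleast_2d(X).astype(float)
    return cv2.projectPoints(X,cv2.Rodrigues(M)[0],-M@np.array(p["origin"],float),K,D)[0][:,0]
def tri(p,a,q,b):
    o1,d1=ray(p,a);o2,d2=ray(q,b)
    s=np.linalg.lstsq(np.c_[d1,-d2],o2-o1,rcond=None)[0]
    A,B=o1+s[0]*d1,o2+s[1]*d2; return (A+B)/2,np.linalg.norm(A-B)
E
cat > a.py <<'E'
from h import *
np.set_printoptions(precision=4,suppress=True)
P={n:get_image(n) for n in("scene","top")}
for n,p in P.items():
    cv2.imwrite(f"pics/{n}0.png",p["image"][:,:,::-1]); print(n,p["origin"],p["attitude"],p["vfov"],p["dist_coeffs"])
    for t in("bolt1_top","cap1_bar","cap1_hinge"):
        z={"bolt1_top":.0676,"cap1_bar":.098,"cap1_hinge":.064}[t]
        for r in tip_of(t,p): print(n,t,np.round(r["xy"],1),round(r["conf"],2),atz(p,r["xy"],z)[:2])
print(read_state())
E
python3 a.py
```

```text
scene [ 0.8589 -0.5122  0.9423] [-2.4515 -0.6294  0.2066] 50.775117567774956 [0.0349 0.     0.     0.     0.    ]
scene bolt1_top [333.1 143. ] 0.46 [0.5022 0.2327]
scene cap1_bar [350.8 148.3] 0.78 [0.5655 0.2124]
scene cap1_hinge [375.  170.8] 0.93 [0.6468 0.1994]
scene cap1_hinge [237.9 261.4] 0.42 [ 0.4797 -0.2023]
top [0.3509 0.0317 1.2739] [-2.1339  2.1612 -0.1792] 53.16536387890726 [-0.0264  0.      0.      0.      0.    ]
top bolt1_top [251.5 211.8] 0.43 [0.508  0.2287]
top cap1_bar [253.7 193.7] 0.85 [0.5584 0.2179]
top cap1_hinge [263.4 169.2] 0.89 [0.6411 0.1943]
{'time_s': 0.4, 'qpos': array([ 1.1592,  0.5758,  0.0249,  1.4372, -0.015 ,  1.129 , -0.0565]), 'dq': array([ 0.0009, -0.0018,  0.002 , -0.0007, -0.0017, -0.0004,  0.0015]), 'joint_torque': array([ -0.0029, -76.4678,   2.245 , -28.5937,   0.015 ,   0.0051,
        -0.    ]), 'tool_pos': array([ 0.2173, -0.639 ,  0.3038]), 'orientation': array([-3.0992, -0.5126,  0.0001]), 'ft_force': array([0.1054, 0.9531, 0.2328]), 'torque': array([-0.0235,  0.0207,  0.0194]), 'gripper_force': 0.0, 'width': 1.0008218707045742}
```

View pics/scene0.png

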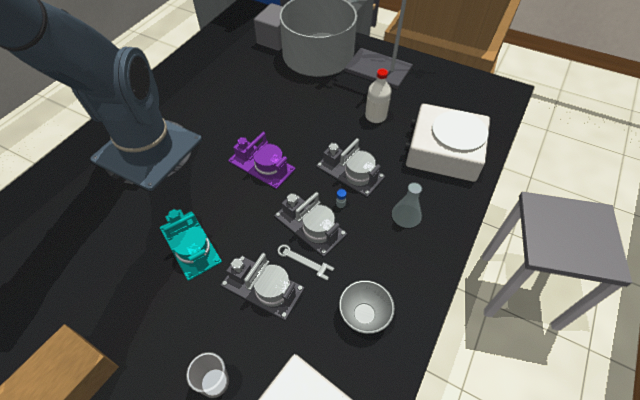

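View pics/top0.png

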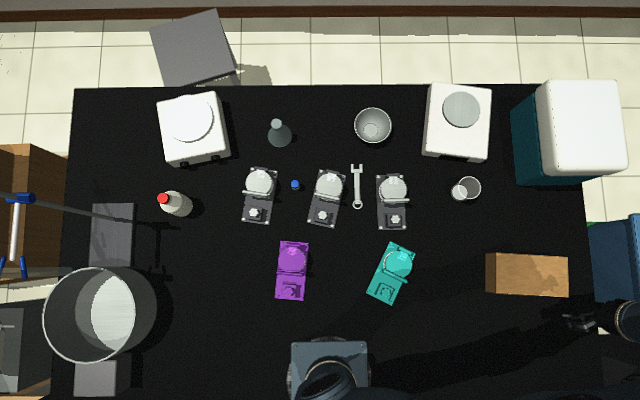

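```bash
cat > b.py <<'E'
from h import *
np.set_printoptions(precision=4,suppress=True)
P={n:get_image(n) for n in("scene","top")}
for n,p in P.items():
    for t in("bolt2_top","cap2_bar","cap2_hinge","bolt3_top","cap3_bar","cap3_hinge"):
        z={"bolt":.0676,"cap":.098}[t[:4] if t[0]=="b" else "cap"]
        if "hinge" in t:z=.064
        for r in tip_of(t,p): print(n,t,np.round(r["xy"],1),round(r["conf"],2),atz(p,r["xy"],z)[:2])
E
python3 b.py
```

```text
scene bolt2_top [240.8 137.4] 0.63 [0.2612 0.1253]
scene bolt2_top [291.7 196.9] 0.62 [0.4959 0.0145]
scene bolt2_top [173.7 212.7] 0.59 [ 0.2631 -0.1687]
scene cap2_bar [306.2 200.9] 0.97 [0.546  0.0029]
scene cap2_bar [288.6 292.2] 0.7 [ 0.631  -0.2225]
scene cap2_bar [178.6 222.7] 0.64 [ 0.3126 -0.1973]
scene cap2_bar [255.2 139.2] 0.56 [0.3204 0.1166]
scene cap2_hinge [198.9 253.6] 0.91 [ 0.3878 -0.2292]
scene cap2_hinge [280.9 165.1] 0.58 [0.4138 0.0947]
scene bolt3_top [237.2 260.9] 0.58 [ 0.4791 -0.2032]
scene bolt3_top [333.2 142.4] 0.35 [0.5014 0.2349]
scene bolt3_top [374.1 172.1] 0.22 [0.6474 0.1912]
scene cap3_bar [254.  266.6] 0.56 [ 0.533  -0.2077]
scene cap3_hinge [290.2 291.9] 0.62 [ 0.6246 -0.2085]
top bolt2_top [286.5 289. ] 0.63 [0.2768 0.1226]
top bolt2_top [384.1 293.1] 0.59 [ 0.2606 -0.166 ]
top bolt2_top [320.4 214.7] 0.48 [0.4966 0.0195]
top cap2_bar [397.1 270.9] 0.9 [ 0.3255 -0.2012]
top cap2_bar [327.8 193. ] 0.83 [ 0.558  -0.0031]
top cap2_bar [289.2 272.3] 0.59 [0.326  0.1125]
top cap2_bar [396.3 199.3] 0.37 [ 0.5365 -0.2076]
top cap2_hinge [407.5 248.1] 0.95 [ 0.3922 -0.2423]
top cap2_hinge [330.9 172.9] 0.85 [ 0.6271 -0.0147]
top cap2_hinge [294.1 245.4] 0.82 [0.405  0.0999]
top bolt3_top [396.7 218. ] 0.61 [ 0.4837 -0.2126]
top bolt3_top [180.3 206.4] 0.57 [0.5272 0.4459]
top cap3_bar [395.7 197.2] 0.98 [ 0.5429 -0.2061]
top cap3_hinge [394.7 176. ] 0.8 [ 0.6152 -0.2127]
```

The scene view shows three grey vessels, with bolts at about (333,143), (292,197) and (237,261). Purple and turquoise decoys stand nearer the robot. A vial at (341,198) and a spanner at (305,260) lie between the vessels. The top view agrees, with bolts at (252,212), (320,214) and (397,217). Next I triangulate and fit each vessel's pose.

```bash
cat > c.py <<'E'
from h import *
from scipy.optimize import least_squares
np.set_printoptions(precision=4,suppress=True)
P={n:get_image(n) for n in("scene","top")}
det={n:{k:[r["xy"] for j in"123" for r in tip_of(k.replace("#",j),p)] for k in("bolt#_top","cap#_bar","cap#_hinge")} for n,p in P.items()}
g={"L":(.504,.231,-.24),"M":(.496,.017,-.22),"R":(.482,-.208,0)}
def model(v):
    x,y,t=v; u=np.array([np.cos(t),np.sin(t),0]); b=np.array([x,y,.0676])
    return np.array([b,[*(b+.054*u)[:2],.098],[*(b+.138*u)[:2],.064]])
fits={}
for s,v in g.items():
    obs=[];T={}
    for n,p in P.items():
        for i,(k,X) in enumerate(zip(det[n],proj(p,model(v)))):
            c=[np.array(d) for d in det[n][k] if np.linalg.norm(np.array(d)-X)<9]
            if c:
                m=np.mean(c,0); obs.append((n,i,m)); T.setdefault(i,{})[n]=m
    f=lambda v:np.concatenate([proj(P[n],model(v))[i]-m for n,i,m in obs])
    r=least_squares(f,v,loss="soft_l1"); fits[s]=r.x
    print(s,r.x,"bar",model(r.x)[1],"res",[(n,i,np.round(f(r.x)[2*q:2*q+2],1)) for q,(n,i,m) in enumerate(obs)])
    for i,d in T.items():
        if len(d)==2: print("  tri",i,*tri(P["scene"],d["scene"],P["top"],d["top"]))
rows=[]
for n,p in P.items():
    im=cv2.resize(p["image"][:,:,::-1],None,fx=3,fy=3,interpolation=cv2.INTER_CUBIC)
    for v in fits.values():
        for X in proj(p,model(v)): cv2.circle(im,tuple(int(a) for a in X*3+1),3,(0,0,255),1)
    rows.append(im[390:920,630:1180] if n=="scene" else im[470:700,700:1250])
cv2.imwrite("pics/fit.png",cv2.resize(np.vstack([rows[0],rows[1]]),(410,570)))
cv2.imwrite("pics/fit2.png",np.vstack([cv2.resize(rows[0],(550,360)),rows[1]]))
E
python3 c.py
```

```text
L [ 0.5072  0.2318 -0.2927] bar [0.5589 0.2162 0.098 ] res [('scene', 0, array([-0.7,  0.3])), ('scene', 1, array([0.2, 0. ])), ('scene', 2, array([0.1, 0.5])), ('top', 0, array([-3.6, -0.6])), ('top', 1, array([1.1, 1.3])), ('top', 2, array([-0.6, -0.1]))]
  tri 0 [0.5082 0.2226 0.0762] 0.010147744488716342
  tri 1 [0.5605 0.2176 0.0987] 0.005649376036804652
  tri 2 [0.6386 0.1902 0.0675] 0.0013944922194767144
M [ 0.4985  0.0174 -0.2421] bar [0.5509 0.0044 0.098 ] res [('scene', 0, array([1.5, 0. ])), ('scene', 1, array([-0.2, -0.3])), ('scene', 2, array([-1. , -1.4])), ('top', 0, array([0.7, 0.2])), ('top', 1, array([ 0.4, -1.5]))]
  tri 0 [0.497  0.0176 0.0674] 0.00569163346838484
  tri 1 [0.5486 0.0065 0.0923] 0.0027444626533426665
R [ 0.4805 -0.2079  0.0228] bar [ 0.5345 -0.2067  0.098 ] res [('scene', 1, array([1.1, 0.1])), ('scene', 2, array([-1.3,  0.6])), ('top', 0, array([0.9, 1. ])), ('top', 1, array([-0.9, -0.5])), ('top', 2, array([-1. ,  0.1]))]
  tri 1 [ 0.5328 -0.2086  0.1001] 0.000804552042085468
  tri 2 [ 0.6196 -0.2054  0.0682] 0.004947300974519018
```

View pics/fit2.png

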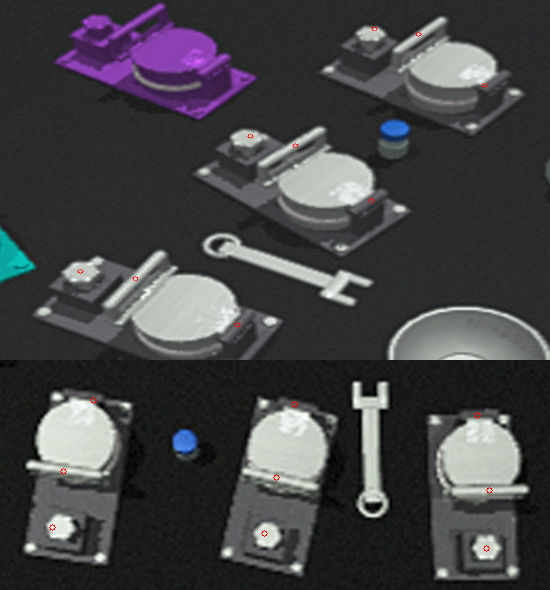

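The fit overlay sits well on M and R. On L the bolt is off by about 3 px in the top view, so I use hand-picked bar ends and foot screws.

```bash
cat > d.py <<'E'
from h import *
np.set_printoptions(precision=4,suppress=True)
p=get_image("top");q=get_image("scene")
T=lambda c:((700+c[0]-1)/3,(470+c[1]-360-1)/3)
S=lambda c:((630+c[0]-1)/3,(390+c[1]*530/360-1)/3)
D={"L":dict(s=[(30,548),(101,557),(55,392),(127,408)],bt=(62,526),bs=(370,33),et=[(28,464),(97,476)],es=[(392,52),(446,20)]),
"M":dict(s=[(228,553),(299,569),(262,405),(328,418)],bt=(267,536),bs=(244,137),et=[(246,472),(309,483)],es=[(262,172),(325,132)]),
"R":dict(s=[(440,573),(513,570),(433,420),(517,418)],bt=(486,548),bs=(81,270),et=[(452,491),(526,490)],es=[(108,314),(163,255)])}
for k,d in D.items():
    c=[atz(p,T(a),.008) for a in d["s"]]
    a=(c[2]+c[3]-c[0]-c[1])[:2]
    print(k,"th",np.arctan2(a[1],a[0]),"bolt top",atz(p,T(d["bt"]),.0676)[:2],"scene",atz(q,S(d["bs"]),.0676)[:2],"tri",*tri(p,T(d["bt"]),q,S(d["bs"])))
    for E,F,pp in((d["et"],T,p),(d["es"],S,q)):
        e=[atz(pp,F(x),.098) for x in E]; v=(e[0]-e[1])[:2]; print("   bar",(e[0]+e[1])[:2]/2,"len",np.linalg.norm(v),"th",np.arctan2(-v[0],v[1]))
y=R.from_rotvec(read_state()["orientation"]).as_matrix()[:,1];print("tool y",y)
E
python3 d.py
```

```text
L th -0.15318401939710055 bolt top [0.5084 0.2222] scene [0.507  0.2229] tri [0.5079 0.2217 0.0693] 0.0006413527015529345
   bar [0.5605 0.2176] len 0.06993295639526147 th -0.18580109610270415
   bar [0.5606 0.2142] len 0.0767892887334153 th 2.913676797199255
M th -0.22023951113965293 bolt top [0.4957 0.0147] scene [0.4943 0.0137] tri [0.495  0.0141 0.0678] 0.0016898118083121117
   bar [0.5505 0.0039] len 0.0636262027845148 th -0.1869104391611587
   bar [ 0.5539 -0.0037] len 0.07748674669002349 th 2.9312023167300283
R th -0.030686925817282464 bolt top [ 0.4807 -0.2073] scene [ 0.4799 -0.2065] tri [ 0.4805 -0.207   0.0691] 5.566829625933918e-06
   bar [ 0.5349 -0.2067] len 0.07406958248141932 th 0.0019520687647127455
   bar [ 0.5382 -0.2114] len 0.0779206213610892 th -3.0947627880802
tool y [ 0.322  -0.9467 -0.    ]
```

```bash
python3 -m handwheel '[[22,36,-5,0,0,0.09,1],[22,36,-5,0,0,0.09,1],[22,36,-5,0,0,0.09,1],[22,36,-5,0,0,0.09,1],[22,36,-5,0,0,0.09,1]]' 30; python3 -m handwheel '[[22,36,-5,0,0,0.09,1],[22,36,-5,0,0,0.09,1],[22,36,-5,0,0,0.09,1],[22,36,-5,0,0,0.09,1],[22,36,-5,0,0,0.09,1]]'; python3 -m handwheel '[[22,36,-5,0,0,0.09,1],[22,36,-5,0,0,0.09,1],[0,0,0,0,0,0,1]]'
```

```text
time_s: 2.7
tool_pos: [0.328, -0.4576, 0.2789]
orientation: [2.904, 1.196, 0.0]
ft_force: [1.0, -0.8, -0.3]
width: 0.148
gripper_force: 0.0
time_s: 3.2
tool_pos: [0.4381, -0.2777, 0.254]
orientation: [2.564, 1.814, 0.0]
ft_force: [0.7, -0.5, 0.5]
width: -0.002
gripper_force: 0.0
time_s: 3.5
tool_pos: [0.4844, -0.2012, 0.2438]
orientation: [-2.383, -2.046, -0.006]
ft_force: [-0.0, -0.4, 0.1]
width: 0.0
gripper_force: 0.0
```

```bash
python3 -m handwheel '[[-4,-6,-30,0,0,0,1],[0,0,-30,0,0,0,1],[0,0,-25,0,0,0,1],[0,0,-9,0,0,0,1],[0,0,0,0,0,0,1]]'; python3 -m handwheel '[[0,0,-3,0,0,0,1],[0,0,-3,0,0,0,1],[0,0,-2,0,0,0,1],[0,0,0,0,0,0,1]]'
```

```text
time_s: 4.0
tool_pos: [0.4769, -0.2131, 0.1492]
orientation: [-2.394, -2.032, 0.002]
ft_force: [0.2, -0.6, 0.6]
width: -0.001
gripper_force: 0.0
time_s: 4.4
tool_pos: [0.4774, -0.2131, 0.1422]
orientation: [2.395, 2.033, 0.0]
ft_force: [0.4, 0.6, 0.0]
width: 0.003
gripper_force: 0.0
```

```bash
python3 -m handwheel '[[3,6,0,0,0,0,1],[0,0,-2,0,0,0,1],[0,0,-1,0,0,0,1],[0,0,0,0,0,0,1]]'; python3 -m handwheel '[[0,0,-1,0,0,0,1],[0,0,-1,0,0,0,1],[0,0,0,0,0,0,1]]'
```

```text
time_s: 4.8
tool_pos: [0.4811, -0.2062, 0.1398]
orientation: [2.393, 2.034, 0.002]
ft_force: [-1.3, 3.6, 12.8]
width: -0.001
gripper_force: 6.6
time_s: 5.1
tool_pos: [0.4813, -0.2062, 0.1395]
orientation: [2.392, 2.033, 0.003]
ft_force: [-6.8, 6.1, 36.3]
width: 0.002
gripper_force: 18.6
```

R is tight: 36 N and no give. Next is M.

```bash
python3 -m handwheel '[[0,0,25,0,0,0,1],[0,0,45,0,0,0,1],[3,44,0,0,0,0,1],[3,44,0,0,0,0,1],[3,44,0,0,0,0,1]]'; python3 -m handwheel '[[3,44,0,0,0,0,1],[2,44,0,0,0,0,1],[0,0,-30,0,0,0,1],[0,0,-25,0,0,0,1],[0,0,0,0,0,0,1]]'
```

```text
time_s: 5.6
tool_pos: [0.4894, -0.0739, 0.2073]
orientation: [2.396, 2.031, 0.001]
ft_force: [0.4, -0.6, -0.2]
width: 0.002
gripper_force: 0.0
time_s: 6.1
tool_pos: [0.4928, 0.0133, 0.1496]
orientation: [-2.391, -2.033, 0.006]
ft_force: [-1.1, -0.3, 0.6]
width: -0.001
gripper_force: 0.0
```

```bash
python3 -m handwheel '[[2,1,-4,0,0,0,1],[0,0,-4,0,0,0,1],[0,0,-1,0,0,0,1],[0,0,0,0,0,0,1]]'; python3 -m handwheel '[[0,0,-1,0,0,0,1],[0,0,-1,0,0,0,1],[0,0,-1,0,0,0,1],[0,0,0,0,0,0,1]]'
```

```text
time_s: 6.5
tool_pos: [0.4965, 0.0137, 0.1433]
orientation: [2.395, 2.032, 0.001]
ft_force: [-0.4, 0.1, -0.4]
width: 0.003
gripper_force: 0.0
time_s: 6.9
tool_pos: [0.4964, 0.0139, 0.1399]
orientation: [2.395, 2.033, 0.0]
ft_force: [0.7, -0.4, 0.1]
width: -0.003
gripper_force: 0.0
```

```bash
python3 -m handwheel '[[0,0,-1,0,0,0,1],[0,0,0,0,0,0,1]]'; python3 -m handwheel '[[0,0,-1,0,0,0,1],[0,0,0,0,0,0,1]]'
```

```text
time_s: 7.1
tool_pos: [0.4963, 0.0139, 0.1388]
orientation: [-2.395, -2.033, 0.0]
ft_force: [0.9, 0.0, -0.0]
width: -0.001
gripper_force: 0.1
time_s: 7.3
tool_pos: [0.4963, 0.0139, 0.1378]
orientation: [-2.395, -2.033, 0.0]
ft_force: [0.1, 0.6, 0.3]
width: -0.004
gripper_force: 0.0
```

```bash
python3 -m handwheel '[[0,0,-2,0,0,0,1],[0,0,0,0,0,0,1]]';python3 -m handwheel '[[0,0,-2,0,0,0,1],[0,0,0,0,0,0,1]]';python3 -m handwheel '[[0,0,-1,0,0,0,1],[0,0,0,0,0,0,1]]'
```

```text
time_s: 7.5
tool_pos: [0.4963, 0.014, 0.1357]
orientation: [-2.395, -2.033, 0.0]
ft_force: [0.4, -0.6, 0.6]
width: -0.001
gripper_force: 0.0
time_s: 7.7
tool_pos: [0.4963, 0.014, 0.1337]
orientation: [-2.395, -2.033, 0.0]
ft_force: [0.0, -0.3, 0.6]
width: 0.0
gripper_force: 0.0
time_s: 7.9
tool_pos: [0.4963, 0.014, 0.1333]
orientation: [2.395, 2.033, 0.0]
ft_force: [-1.3, 0.2, 7.3]
width: -0.003
gripper_force: 3.8
```

The bolt on M sank about 7 mm and then met its stop, so M is the loose one. Now I rise, open half-way and move over its bar.

```bash
python3 -m handwheel '[[0,0,-1,0,0,0,1],[0,0,15,0,0,0,1],[0,0,45,0,0,0,1],[0,0,25,0,0,0,0],[18,-4,0,0,0,-0.03,0]]' 40;  python3 -m handwheel '[[18,-4,0,0,0,0,0],[18,-4,0,0,0,0,0],[0,0,0,0,0,0,0],[0,0,0,0,0,0,0]]'; python3 - <<'E'
from h import *
p=get_image("top");q=get_image("scene")
a=cv2.resize(p["image"][150:240,270:400,::-1],None,fx=4,fy=4,interpolation=cv2.INTER_CUBIC)
b=cv2.resize(q["image"][120:260,230:360,::-1],None,fx=4,fy=4,interpolation=cv2.INTER_CUBIC)
cv2.imwrite("pics/over.png",b)
E
```

```text
time_s: 8.4
tool_pos: [0.5143, 0.0105, 0.2203]
orientation: [2.423, 1.996, 0.005]
ft_force: [0.6, 0.4, 0.3]
width: 0.334
gripper_force: 0.0
time_s: 8.8
tool_pos: [0.5497, 0.002, 0.2165]
orientation: [-2.425, -1.996, 0.001]
ft_force: [0.2, 0.4, -0.5]
width: 0.5
gripper_force: 0.0
```

View pics/over.png

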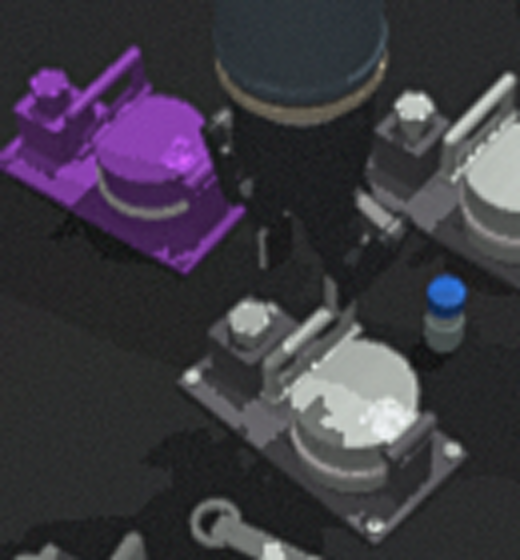

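The picture shows M's bolt head, crop (250,318), seated on its pedestal, while L's, crop (413,108), still stands clear. The open fingers are over the bar, so I descend and close.

```bash
python3 -m handwheel '[[0,0,-25,0,0,0,0],[0,0,-20,0,0,0,0],[0,0,-12,0,0,0,0],[0,0,-8,0,0,0,0],[0,0,0,0,0,0,0]]'; python3 -m handwheel '[[0,0,0,0,0,0,0.4],[0,0,0,0,0,0,0.6],[0,0,0,0,0,0,0.7],[0,0,0,0,0,0,0.7]]'
```

```text
time_s: 9.4
tool_pos: [0.5498, 0.002, 0.1512]
orientation: [-2.424, -1.997, 0.002]
ft_force: [0.1, -0.0, 0.2]
width: 0.5
gripper_force: 0.0
time_s: 9.8
tool_pos: [0.5503, 0.002, 0.1523]
orientation: [2.425, 1.997, 0.001]
ft_force: [-1.4, -0.2, 0.6]
width: 0.153
gripper_force: 0.6
```

```bash
python3 -m handwheel '[[0,0,0,0,0,0,1],[0,0,0,0,0,0,1],[0,0,0,0,0,0,1],[0,0,0,0,0,0,1]]'
```

```text
time_s: 10.2
tool_pos: [0.5494, 0.0021, 0.1523]
orientation: [-2.425, -1.996, 0.002]
ft_force: [-5.8, 1.8, 8.6]
width: 0.101
gripper_force: 39.0
```

```bash
python3 -c "
import numpy as np
r=np.radians;f=lambda p:np.array([84*(1-np.cos(r(p)))+34*np.sin(r(p))+54*np.sin(r(p/2)),84*np.sin(r(p))-34*(1-np.cos(r(p)))+54*np.cos(r(p/2))-54])
for p in range(4,41,4):
    d=f(p)-f(p-4);print(p,np.round([d[0]*.98,-d[0]*.199,d[1]],1),np.round(f(p),1))
"
```

```text
4 [ 4.4 -0.9  5.7] [4.5 5.7]
8 [ 4.8 -1.   5.5] [ 9.3 11.2]
12 [ 5.1 -1.   5.2] [14.5 16.4]
16 [ 5.5 -1.1  4.9] [20.1 21.3]
20 [ 5.8 -1.2  4.5] [26.1 25.9]
24 [ 6.1 -1.2  4.2] [32.3 30. ]
28 [ 6.4 -1.3  3.8] [38.9 33.9]
32 [ 6.7 -1.4  3.4] [45.7 37.3]
36 [ 6.9 -1.4  3. ] [52.7 40.2]
40 [ 7.1 -1.4  2.5] [60.  42.8]
```

```bash
python3 -m handwheel '[[4.4,-0.9,5.7,0.007,0.034,0,1],[4.8,-1,5.5,0.007,0.034,0,1],[0,0,0,0,0,0,1]]' 50;python3 -m handwheel '[[5.1,-1,5.2,0.007,0.034,0,1],[5.5,-1.1,4.9,0.007,0.034,0,1],[5.8,-1.2,4.5,0.007,0.034,0,1],[0,0,0,0,0,0,1]]'
```

```text
time_s: 10.5
tool_pos: [0.5583, 0.0001, 0.1631]
orientation: [-2.381, -1.958, 0.073]
ft_force: [-8.4, 1.7, 2.4]
width: 0.098
gripper_force: 49.1
time_s: 10.9
tool_pos: [0.5742, -0.0036, 0.1777]
orientation: [-2.315, -1.904, 0.171]
ft_force: [-9.5, -0.5, 5.8]
width: 0.098
gripper_force: 50.1
```

```bash
python3 -m handwheel '[[6.1,-1.2,4.2,0.007,0.034,0,1],[6.4,-1.3,3.8,0.007,0.034,0,1],[0,0,0,0,0,0,1]]';python3 -m handwheel '[[6.7,-1.4,3.4,0.007,0.034,0,1],[6.9,-1.4,3,0.007,0.034,0,1],[7.1,-1.4,2.5,0.007,0.034,0,1],[0,0,0,0,0,0,1],[0,0,0,0,0,0,1]]'; python3 - <<'E'
from h import *
s=read_state();M=R.from_rotvec(s["orientation"]).as_matrix();g=s["tool_pos"]+.054*M[:,2]
print("toolz",M[:,2],"grasp",g)
p=get_image("top");q=get_image("scene")
a=cv2.resize(p["image"][145:240,225:420,::-1],None,fx=4,fy=4)[:, :520]
b=cv2.resize(q["image"][110:260,230:400,::-1],None,fx=4,fy=4,interpolation=cv2.INTER_CUBIC)
cv2.imwrite("pics/open.png",b)
for i in"123":
  for n,c in(("t",p),("s",q)): print(n,i,[(np.round(r["xy"]),round(r["conf"],2)) for r in tip_of(f"cap{i}_bar",c)])
E
```

```text
time_s: 11.2
tool_pos: [0.5866, -0.0064, 0.1859]
orientation: [-2.27, -1.867, 0.234]
ft_force: [-10.1, -0.6, 9.2]
width: 0.095
gripper_force: 50.8
time_s: 11.7
tool_pos: [0.6069, -0.0112, 0.1953]
orientation: [-2.202, -1.811, 0.323]
ft_force: [-11.1, -2.9, 11.8]
width: 0.094
gripper_force: 51.1
toolz [-0.33910684  0.06717221 -0.93834665] grasp [ 0.58855467 -0.00758893  0.14460273]
t 1 [(array([251., 191.]), 0.68)]
s 1 []
t 2 [(array([330., 177.]), 0.86), (array([289., 274.]), 0.77), (array([329., 172.]), 0.22)]
s 2 [(array([257., 141.]), 0.98), (array([320., 201.]), 0.67), (array([177., 222.]), 0.61)]
t 3 []
s 3 [(array([254., 264.]), 0.86)]
```

View pics/open.png

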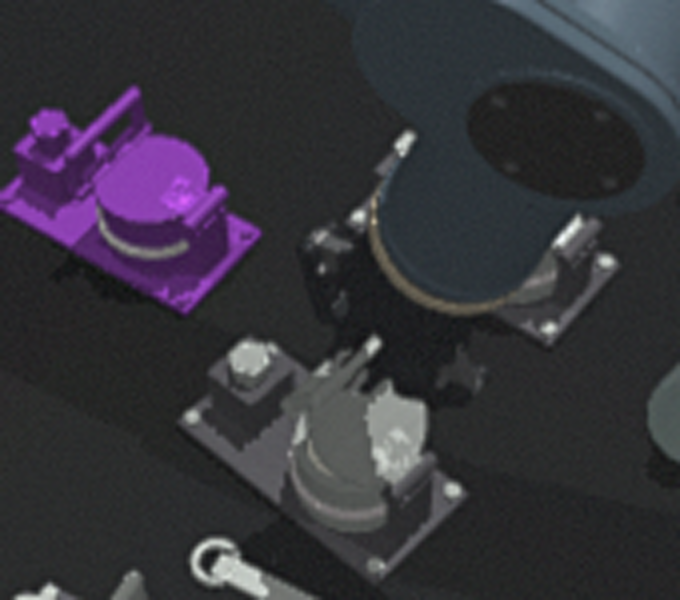

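The cover of M is raised, with its bar held at crop (300-375, 345-400). I check the angle by triangulating the bar and by projecting the plate outline.

```bash
python3 - <<'E'
from h import *
np.set_printoptions(precision=4,suppress=True)
p=get_image("top");q=get_image("scene")
X,e=tri(p,(330,177),q,(320,201));print(X,e)
th=-.2;u=np.array([np.cos(th),np.sin(th),0]);w=np.array([-u[1],u[0],0]);z=np.array([0,0,1.])
H=np.array([.5497,.002,0])+.084*u+.064*z
print("hinge",H, "angle tri",np.degrees(np.arctan2(.034,-.084)-np.arctan2((X-H)[2],(X-H)@u)))
im=cv2.resize(q["image"][110:260,230:400,::-1],None,fx=4,fy=4,interpolation=cv2.INTER_CUBIC)
t=np.linspace(0,2*np.pi,80)
for deg,col in((32,(255,0,0)),(40,(0,0,255)),(48,(0,255,0))):
    a=np.radians(deg);uu=u*np.cos(a)-z*np.sin(a);nn=z*np.cos(a)+u*np.sin(a)
    C=H-.044*uu+.004*nn
    pts=[C+.04*(np.cos(s)*uu+np.sin(s)*w) for s in t]
    bar=[H-.084*uu+.034*nn+k*w for k in(-.037,.037)]
    f=lambda P:((proj(q,np.array(P))-[230,110])*4+2).astype(int)
    cv2.polylines(im,[f(pts)],True,col,1);cv2.polylines(im,[f(bar)],False,col,1)
cv2.imwrite("pics/chk.png",im[250:,200:500].repeat(2,0).repeat(2,1)[:600])
E
```

```text
[ 0.5941 -0.0102  0.1472] 0.004784060387190827
hinge [ 0.632  -0.0147  0.064 ] angle tri 43.40293281626608
```

View pics/chk.png

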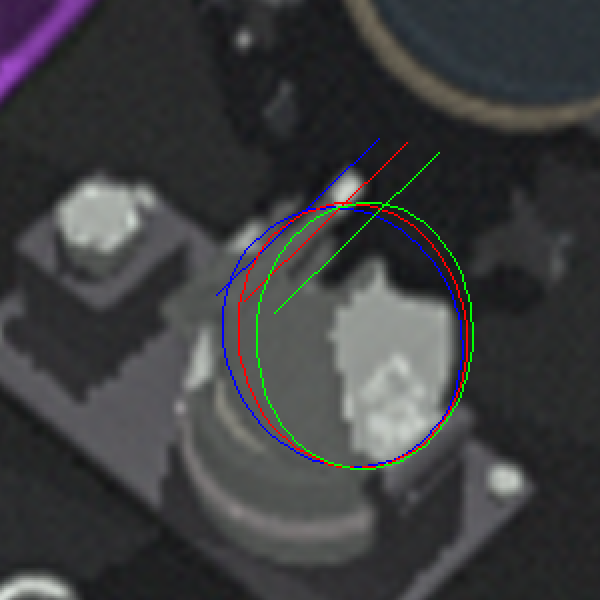

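The bar moved 61 mm from its shut position, which gives about 39.5°. The overlay and the triangulation are consistent with this, and the grip is firm at 51 N.

```bash
python3 -m handwheel '[[0,0,0,0,0,0,1],[0,0,0,0,0,0,1]]'; python3 -c "from plant import *; print(hand_in())"
```

```text
time_s: 12.4
tool_pos: [0.6068, -0.0112, 0.1953]
orientation: [-2.203, -1.811, 0.322]
ft_force: [-10.8, -4.1, 10.6]
width: 0.096
gripper_force: 51.0
the job is handed in; nothing more can be done
None
```

I handed the job in at 12.4 s: the middle vessel's bolt sank about 7 mm when tapped, and the arm is still holding that vessel's cover open at about 40° (39.5° from how far the bar moved; image checks read roughly 36° and 43°).

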